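# Lock the spoked stage onto the measuring column

### The arm

A 6-joint arm with a two-finger parallel gripper is mounted at the origin on the work surface. World frame = base frame: x ahead of the robot, y to its left, z up, the work surface at z = 0. Lengths are in m, angles in degrees, forces in N, time in s.
With the tool pointing down it reaches from about 0.35 to 0.875 m from the base axis. Payload 4.2 kg.
Tool frame: the origin (TCP) lies between the finger pads; the fingertips stand 11 mm ahead of it and the grasp point (between the pads) lies 8 mm behind it (ctrl.tip_extent is the distance from the TCP to the fingertips, in m); z points along the fingers, y is the line along which they close (so a half turn about z gives the same grasp; the last joint's range is limited). The gripper opens to 87 mm and grips with 3 to 60 N. Pads are 19 mm wide; open, the fingers measure 117 mm over their backs; the gripper's body (75 mm by 190 mm) begins 51 mm behind the grasp point.
Start: joints at [83.285, 22.042, 0.453, 0, -68.411, -14.817], TCP at [0.229, 0.581, 0.234] pointing down, gripper open.
Joint ranges: [-179.83, 179.83], [-69.29, 118.12], [-61.27, 80.66], [-181.25, 117.63], [-171.15, -9.14], [-177.46, 177.46]. Speed limits (degrees/s): [159.86, 159.86, 180, 180, 180, 180].

### API

Orientations are given as a 3x3 rotation matrix whose columns are the frame's x, y, z axes.
In Python, from rig import ctrl gives the robot as it stands.
- The arm moves only by the shell command python3 -m pendant 'ROWS' [OPENING] [FORCE]. ROWS is JSON, a list of rows, each a list of 2 entries, a list of its own where there are three numbers: the shift along the tool's x, y, z in mm, then the turn about the tool's z in degrees. A call has 1 to 12 rows; each row is the pose to reach, as a shift and turn from the pose commanded when the call began, along the tool's axes at that moment; what a row does not reach only later rows make up. A row lasts 1/8 s, in which the tool goes at most 62.5 mm and 10.7 degrees, less where a joint would pass 70% of its speed; a pose out of reach is approached as far as the arm can. A call with a gripper value outside its range is refused whole. OPENING is the gripper's target within -1 to 1 (shut at 1, half-way at 0, fully open at -1), set as the call begins (- or left out, the last holds). The fingers move at their own pace and stop on an object; FORCE is the grip in N (left out, the last holds). Time passes only in rows, so rows that repeat a pose let the fingers close. It gives the time, the measured TCP pose, the force, the opening and the grip force at its end, in the units of the state.
- ctrl.observe(): the state, without advancing time (a new reading comes with each control period).
- ctrl.snapshot(name): name is "scene" or "top"; returns the picture (420x560x3 uint8, red, green, blue); there is no depth.
- ctrl.camera_model(name): a dict with "fx", "fy", "cx", "cy" (pixels), "origin" and "attitude" of the camera in the world. Camera axes: x right, y up, looking along -z (the intrinsics and any distortion apply to the point x, -y, -z); pixel columns grow to the right and rows downward; lengths in m; the calibration is good to about 2 mm. A picture is of the moment at which its call begins. camera_model takes no time and is no camera call.
- ctrl.finish_job(): hands the job in; it is judged then, once.
The state is a dict: "clock": time; "qpos": joint angles; "qvel": joint speeds; "joint_torque": joint torques, N m; "tool_pos": TCP position; "eef_rot": TCP orientation; "wrist_force": force on the tool from outside, world axes, zero at the start; "ft_torque": the same for the moment, N m; "finger_gap": finger opening in m; "gripper_force": force on a finger pad.
Only numpy, scipy, OpenCV 4.12 (cv2) and the standard library are available. Lean on these libraries where they do the work, as an engineer would, in place of code of your own. Each camera call takes 0.05 s, during which the arm holds its last target. There are 200 camera calls.

### The job

Put the loose three-spoked stage upright on top of the measuring column and lock it by its bayonet: from above, turn it clockwise so that its lugs first drop through the entry gaps and then, nearly a quarter turn further on, it sinks into its locking notches and is fully home. The gaps' angle is not known, so feel for it; do not force the parts against each other, let go at the end, and leave the other things on the bench where they are.

Things in the scene. Friction and masses are not known exactly. Their poses are not given: they have to be found in the camera images.
- stage_center (a point): Centre of the loose stage (0.35 to 0.65 kg), on its axis half-way up, 43 mm above its foot; z up the axis. Upright on the bench at first. From the foot up: aluminium spigot, diameter 52 mm (foot tapered to 42 mm over the lowest 6 mm), up to 41 mm; black flange, diameter 80 mm, from 41 to 55 mm; hub from 55 to 86 mm, the top.
- hub (a point): Place to grasp the stage from above: on its axis, 31 mm above stage_center (74 mm above the foot). The hub is a plain round aluminium knob of diameter 32 mm, reaching from 19 mm below this point to 12 mm above it.
- spoke (a point): Point on one of the stage's three level steel spokes, 74 mm from its axis and 48 mm above its foot: a good place to push it round with shut fingers, beside the column. Spokes are 8 mm thick, along the stage's +x and at 120 degrees either side of it; each ends in a black ball of diameter 18 mm centred 102 mm from the axis. Turning takes about 0.5 to 3 N there; over 15 N is forcing.
- lug (a point): Lower outer edge of one of the stage's three bayonet lugs, 34 mm from its axis, 20 mm above its foot. The lugs stand out from the spigot directly below the spokes (along +x and at 120 degrees either side); each is 12 mm wide and 6 mm high.
- seat (a point): Centre of the top rim of the column, 107 mm above the bench; z up, x the column's reference direction. The column's top part, from 62 mm above the bench to the rim, is an aluminium socket, outside diameter 86 mm, with a bore of diameter 55 mm for the spigot, and does not turn. Locked, the stage's centre is 4 mm above this point and its flange 2 mm above the rim.
- ledge (a point): Centre of the socket's ledge, 6 mm thick, its top level with the rim. Three entry gaps of 36 degrees, 120 degrees apart, break it. One gap's middle is within 29 degrees either way of this frame's +x; this angle differs each time and no pose tells it. Lugs elsewhere rest on the ledge (stage_center 23 mm above the rim) and slide round on it when a spoke is pushed.
- notches (a point): Centre, 19 mm below the rim, of the three locking notches under the ledge. With lugs within about 5 degrees of the gaps' middle the stage drops 14 mm by its weight (stage_center 9 mm above the rim). About 75 degrees further clockwise from above it drops 5 mm more into these notches and meets a hard stop at about 84 degrees. Anticlockwise in a gap it meets a stop at once.
- stage: The loose stage, its origin at the centre of its foot; x along one spoke and lug, z up the axis.
- stand: The fixed measuring column, its origin under the centre of its plate at bench height, axes as for seat. A bolted-down 150 mm square steel plate, 12 mm thick, carries a black round part of diameter 104 mm up to 62 mm, then the aluminium socket.
- mouse: Bystander, to be left alone: black computer mouse, 100 x 58 x 22 mm; origin under its centre.
- magnet: Bystander, to be left alone: dark ring magnet sample lying flat, 52 mm across, 12 mm high; origin under its centre.
- spacer: Bystander, to be left alone: plain aluminium spacer disc without spokes, 80 mm across, 26 mm high; origin under its centre.
- jar: Bystander, to be left alone: clear jar with a white cap, 56 mm across, 75 mm high; origin under its centre.
- driver: Bystander, to be left alone: screwdriver lying on the bench; origin under its centre.
- gauge: Bystander, to be left alone: steel block, 90 x 35 x 18 mm; origin under its centre.

How it is judged (in metres and radians):
On the way:
1. the stage's lugs have dropped through the entry gaps of the column (z of stage_center in the frame of seat below 0.0115 m and horizontal distance between stage_center and seat below 0.006 m and angle between stage_center's own z axis and vertical below 0.08 rad), for 0.1 s.
At the end, for the whole second after the job is handed in: The stage is locked in the column: its centre point is 1 to 6.2 mm above the rim's centre (that is, down in the locking notches) and within 5 mm of the column's axis, it stands upright within 0.06 rad, and it is released and at rest (z of stage_center in the frame of seat between 0.001 and 0.0062 m and horizontal distance between stage_center and seat below 0.005 m and angle between stage_center's own z axis and vertical below 0.06 rad and linear speed of stage below 0.02 m/s and angular speed of stage below 0.1 rad/s); the robot touches nothing.
It fails at once if the stage is forced against the column (more than 80 N) (contact force between stage and stand above 80 N).
It fails at once if one of the other things on the bench is moved more than 30 mm (distance of any of mouse, magnet, spacer, jar, driver, gauge from where it was at the start of the episode above 0.03 m).
It also fails if it takes over 54 s, if anything falls off the work surface, if the arm or the gripper's body presses on something with over 40 N, if the wrist force passes 120 N, or if a joint passes its speed limit or range.

## Working session

There is one attempt and no reset: what is moved stays moved. The work goes in short steps, Python scripts to look and compute and a shell command to move; the robot and the scene stay as the last step left them, time stands still between calls to the robot, and variables do not carry over. Pictures are saved under pics/ and viewed, at most 10 in all, crops included, and the job is handed in when it is done.

```bash
ls; mkdir -p pics
python3 - <<'E'
from rig import ctrl
import cv2,numpy as np
for n in("scene","top"):
    cv2.imwrite(f"pics/{n}0.png",ctrl.snapshot(n)[:,:,::-1]); print(n,ctrl.camera_model(n))
s=ctrl.observe();print(s)
E
```

```text
pics
scene {'fx': 380.8594903413481, 'fy': 380.8594903413481, 'cx': 274.975549628653, 'cy': 215.1317259670763, 'origin': array([0.97870253, 0.25344021, 0.85873106]), 'attitude': array([[-0.50261675, -0.72853253,  0.46542105],
       [ 0.86450622, -0.4250067 ,  0.26832499],
       [ 0.00232358,  0.53722403,  0.84343639]])}
top {'fx': 539.1340980542308, 'fy': 539.1340980542308, 'cx': 295.93074177518247, 'cy': 209.08442173330658, 'origin': array([0.33477519, 0.01162732, 1.41883481]), 'attitude': array([[-0.00423827,  0.98557798, -0.16916882],
       [-0.99994002, -0.00246841,  0.01067101],
       [ 0.01009953,  0.16920389,  0.98552932]])}
{'clock': 0.1, 'qpos': array([ 8.32836436e+01,  2.20862961e+01,  3.88953214e-01, -2.54724325e-02,
       -6.84115716e+01, -1.48178924e+01]), 'qvel': array([ 0.11187292, -0.14668816,  0.128051  ,  0.17041983,  0.0253135 ,
        0.00257874]), 'joint_torque': array([-2.10794701e-04, -3.91686273e+01,  1.87935859e+01,  4.23186466e+00,
        1.34488038e-02, -8.01781698e-05]), 'tool_pos': array([0.22919097, 0.58091311, 0.23257838]), 'eef_rot': array([[ 9.30138153e-01, -3.67209227e-01, -6.32870150e-04],
       [-3.67209762e-01, -9.30136338e-01, -1.83948777e-03],
       [ 8.68213601e-05,  1.94337386e-03, -9.99998108e-01]]), 'wrist_force': array([ 0.19691749, -0.06135376, -0.66984618]), 'ft_torque': array([-0.01688385, -0.03877886,  0.00591971]), 'gripper_force': 0.0, 'finger_gap': 0.08736547246492131}
```

View pics/scene0.png

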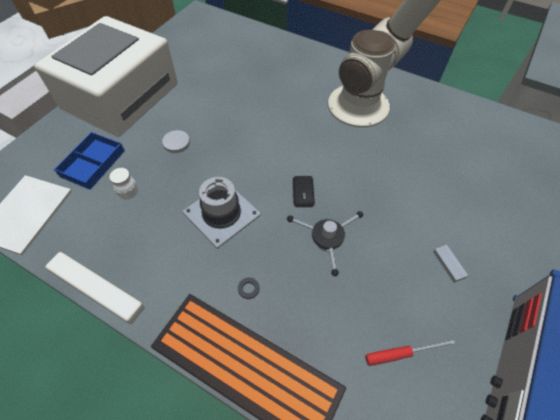

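View pics/top0.png

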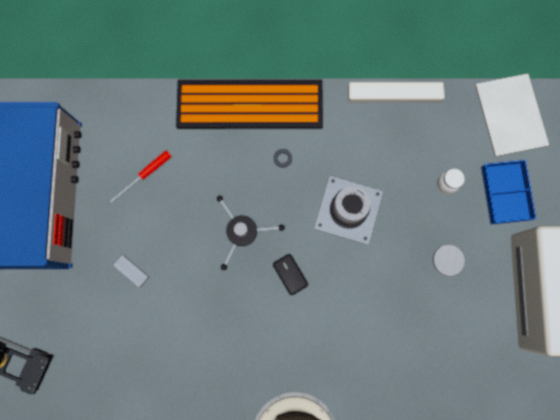

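The scene shot shows the column at about (217,195) and the stage hub at (330,228), with the mouse between and beside them. In the top view the column is at (352,205), the stage at (241,230), its balls at (281,228), (220,198) and (223,267), and the mouse at (290,274).

Run:
```python
import cv2
t=cv2.imread("pics/top0.png");s=cv2.imread("pics/scene0.png")
cv2.imwrite("pics/topc.png",cv2.resize(t[150:300,200:400],None,fx=4,fy=4,interpolation=cv2.INTER_CUBIC))
cv2.imwrite("pics/scenec.png",cv2.resize(s[150:285,175:375],None,fx=4,fy=4,interpolation=cv2.INTER_CUBIC))
```

```text
(no output)
```

View pics/topc.png

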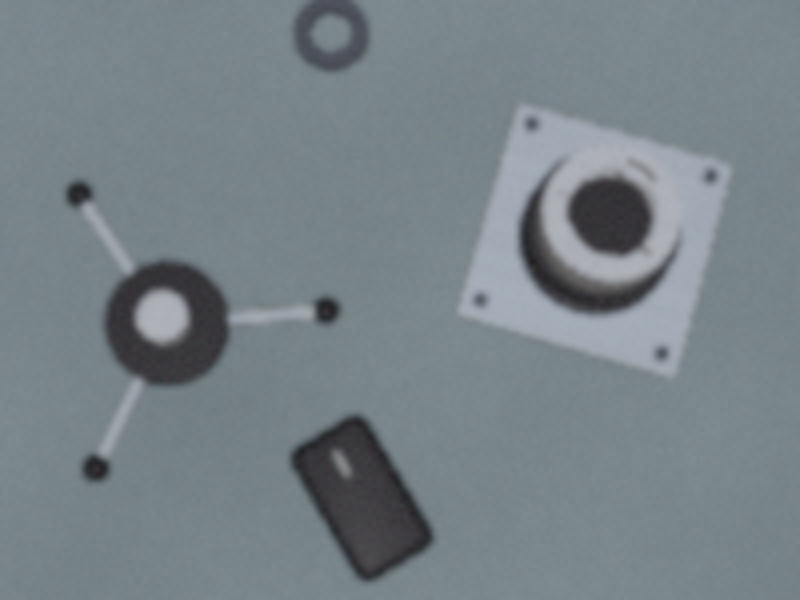

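View pics/scenec.png

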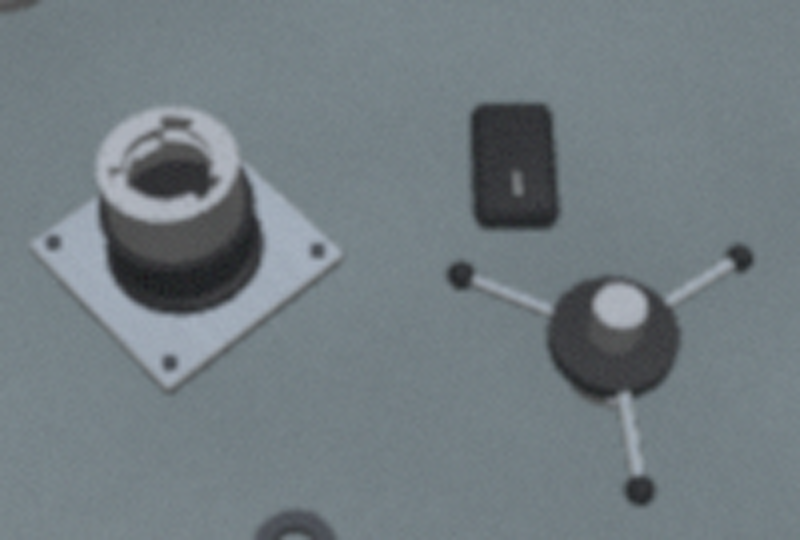

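The crops resolve the stage (hub top at top (162,316), scene (620,305)) and the three balls. They also show the rim centre (top (610,213), scene (168,164)), the plate corners and, faintly, dark gap slots in the scene crop near (178,122), (115,172) and (208,188).

```bash
cat > h.py <<'E'
from rig import ctrl
import numpy as np
def ray(n,u,v,z):
    m=ctrl.camera_model(n); d=m["attitude"]@np.array([(u-m["cx"])/m["fx"],-(v-m["cy"])/m["fy"],-1]); o=m["origin"]
    return o+d*(z-o[2])/d[2]
def top(u,v,z): return ray("top",(u+.5)/4-.5+200,(v+.5)/4-.5+150,z)
def sc(u,v,z): return ray("scene",(u+.5)/4-.5+175,(v+.5)/4-.5+150,z)
E
python3 - <<'E'
from h import *
np.set_printoptions(precision=4,suppress=True)
print("hub",top(162,316,.086),sc(620,305,.086))
bt=[top(*p,.048) for p in((79,193),(326,310),(95,468))]; bs=[sc(*p,.048) for p in((640,490),(460,274),(739,257))]
for b in(bt,bs):
    c=np.mean(b,0);print("balls c",c,[ (np.degrees(np.arctan2(*(p-c)[1::-1])),np.hypot(*(p-c)[:2])) for p in b])
a,b=top(610,213,.107),sc(168,164,.107);print("rim",a,b)
pl=[top(*p,.012) for p in((520,104),(731,164),(674,377),(458,314))];print("plate",np.mean(pl,0)); e=pl[0]-pl[3];print(np.degrees(np.arctan2(e[1],e[0])),np.linalg.norm(e))
ps=[sc(*p,.012) for p in((342,255),(168,391),(31,243))];print("plate sc",(ps[0]+ps[2])/2)
for p in((178,122),(115,172),(208,188)):
    d=sc(*p,.107)-b;print("gap",np.degrees(np.arctan2(d[1],d[0])),np.hypot(*d[:2]))
for p in((642,168),(648,250)):
    d=top(*p,.107)-a;print("gaptop",np.degrees(np.arctan2(d[1],d[0])),np.hypot(*d[:2]))
s=ctrl.observe();R=s['eef_rot'];print(np.degrees(np.arctan2(R[1,0],R[0,0])),np.degrees(np.arctan2(R[1,1],R[0,1])))
# enhanced crop of rim
import cv2
t=cv2.imread("pics/top0.png")[178:228,326:376];q=cv2.imread("pics/scene0.png")[170:210,193:243]
f=lambda x:cv2.resize(x,(400,400*x.shape[0]//x.shape[1]),interpolation=cv2.INTER_CUBIC)
t,q=f(t),f(q);q=cv2.copyMakeBorder(q,0,80,0,0,cv2.BORDER_CONSTANT)
cv2.imwrite("pics/rim.png",np.hstack([t,q]))
E
```

```text
hub [0.5145 0.1364 0.086 ] [0.5132 0.1343 0.086 ]
balls c [0.5153 0.1369 0.048 ] [(np.float64(34.30771708285614), np.float64(0.10246057418702333)), (np.float64(-85.57426306129473), np.float64(0.10220044660860955)), (np.float64(154.492562015676), np.float64(0.10251324760262179))]
balls c [0.5125 0.1342 0.048 ] [(np.float64(34.767390157496855), np.float64(0.10244426130359821)), (np.float64(-85.56032512361676), np.float64(0.10268529051923975)), (np.float64(154.48615168275535), np.float64(0.10205652547522295))]
rim [ 0.5752 -0.1418  0.107 ] [ 0.5743 -0.1443  0.107 ]
plate [ 0.5753 -0.1431  0.012 ]
-16.860651202604657 0.1480330008471983
plate sc [ 0.5744 -0.1442  0.012 ]
gap -156.11595460848557 0.032454349235972305
gap -48.9966269426968 0.03226880391345436
gap 85.26988843821862 0.0312186473614542
gaptop -35.88180089872658 0.035029399984826536
gaptop -135.37129590696398 0.03271048661183691
-21.543638743682205 -111.5436484110089
```

View pics/rim.png

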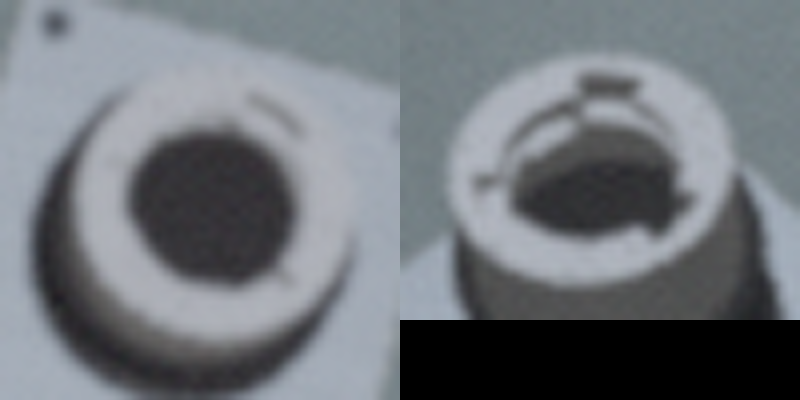

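The rim crop shows a gap wall near (275,115) in the top half, and gap openings at (608,80) and (665,215) in the scene half. I'll compute the gap angle from those edges and work out the approach.

```bash
cat >> h.py <<'E'
def go(x,y,z):
    s=ctrl.observe();R=s['eef_rot'];p=np.arctan2(R[1,0],R[0,0]);c,q=np.cos(p),np.sin(p)
    T=np.array([[c,q,0],[q,-c,0],[0,0,-1]]);d=np.array([x,y,z])-s['tool_pos']
    print("shift mm",(T.T@d*1000).round(1),"yaw",np.degrees(p).round(2),"pos",s['tool_pos'].round(4),"F",s['wrist_force'].round(1),"M",s['ft_torque'].round(2),"gap",round(s['finger_gap'],4),"q6",s['qpos'][5].round(1),"t",s['clock'])
E
python3 - <<'E'
from h import *
def an(d): return round(np.degrees(np.arctan2(d[1],d[0])),1),round(np.hypot(*d[:2])*1e3,1)
a=top(610,213,.107);b=sc(168,164,.107)
for p in((248,93),(302,137)): print("T",an(ray("top",326+p[0]/8,178+p[1]/8,.107)-a))
for p in((180,75),(238,80),(235,232),(292,195),(75,183)): print("S",an(ray("scene",193+p[0]/8,170+p[1]/8,.107)-b))
go(.5139,.1355,.135)
E
```

```text
T (np.float64(-21.0), np.float64(35.9))
T (np.float64(-56.4), np.float64(35.2))
S (np.float64(-140.6), np.float64(35.0))
S (np.float64(-170.8), np.float64(35.0))
S (np.float64(62.7), np.float64(29.5))
S (np.float64(101.0), np.float64(34.0))
S (np.float64(-48.5), np.float64(34.7))
shift mm [428.4 309.7  97.6] yaw -21.54 pos [0.2292 0.5809 0.2326] F [ 0.2 -0.1 -0.7] M [-0.02 -0.04  0.01] gap 0.0874 q6 -14.8 t 0.1
```

```bash
python3 -m pendant '[[[43,31,0],0],[[86,62,0],0],[[129,93,0],0],[[172,124,0],0],[[215,155,0],0],[[258,186,10],0],[[301,217,30],0],[[344,248,50],0],[[387,279,75],0],[[428.4,309.7,97.6],0],[[428.4,309.7,97.6],0],[[428.4,309.7,97.6],0]]' -1
python3 - <<'E'
from h import *
import cv2
go(.5139,.1355,.071)
s=ctrl.snapshot("scene");t=ctrl.snapshot("top")
cv2.imwrite("pics/a.png",np.hstack([cv2.resize(s[150:300,250:400],(400,400),interpolation=2),cv2.resize(t[160:310,170:320],(400,400),interpolation=2)])[:,:,::-1])
E
```

```text
clock: 1.6
tool_pos: [0.5143, 0.136, 0.1359]
eef_rot: [[0.93, -0.367, -0.0], [-0.367, -0.93, -0.0], [-0.0, 0.0, -1.0]]
wrist_force: [0.0, 0.1, -0.1]
finger_gap: 0.0867
gripper_force: 0.0
shift mm [-0.1  0.6 64.9] yaw -21.56 pos [0.5143 0.136  0.1359] F [ 0.   0.1 -0.1] M [ 0.03  0.01 -0.01] gap 0.0867 q6 36.1 t 1.6
```

View pics/a.png

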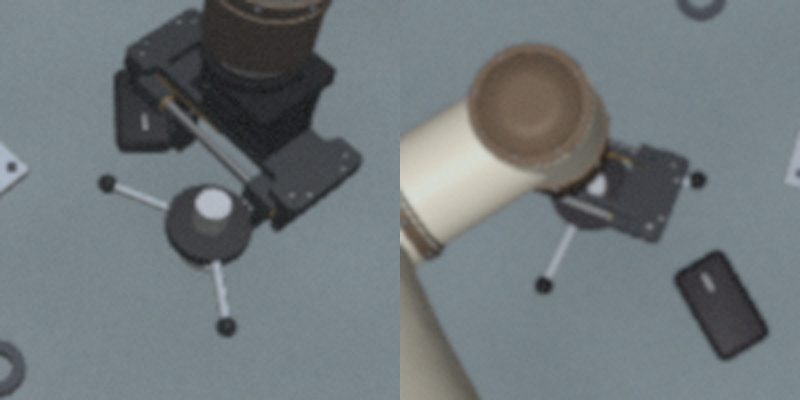

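The view shows the open gripper standing above the hub. The stage hub is at about (212,205) in the left half, and the gripper lies over the stage at (600,190) in the right half.

```bash
python3 -m pendant '[[[0,0.6,20],0],[[0,0.6,42],0],[[0,0.6,64],0],[[0,0.6,64],0],[[0,0.6,64],0]]' -1; python3 -m pendant '[[[0,0,0],0],[[0,0,0],0],[[0,0,0],0],[[0,0,0],0],[[0,0,0],0],[[0,0,0],0],[[0,0,0],0],[[0,0,0],0]]' 1 25;  python3 - <<'E'
from h import *
go(.5139,.1355,.185);print(ctrl.observe()['qpos'].round(1))
E
```

```text
clock: 2.33
tool_pos: [0.5145, 0.1366, 0.0732]
eef_rot: [[0.931, -0.365, 0.002], [-0.365, -0.931, 0.001], [0.002, -0.002, -1.0]]
wrist_force: [0.0, 0.7, -0.1]
finger_gap: 0.0873
gripper_force: 0.0
clock: 3.32
tool_pos: [0.5138, 0.1353, 0.0719]
eef_rot: [[0.93, -0.367, -0.0], [-0.367, -0.93, -0.0], [-0.0, 0.001, -1.0]]
wrist_force: [-0.9, -1.0, 0.2]
finger_gap: 0.0305
gripper_force: 25.0
shift mm [  -0.    -0.2 -113.1] yaw -21.54 pos [0.5138 0.1353 0.0719] F [-0.9 -1.   0.2] M [-0.31  0.02 -0.06] gap 0.0305 q6 36.2 t 3.325
[ 32.3  23.3 -24.5   0.  -42.3  36.2]
```

```bash
python3 -m pendant '[[[0,0,-10],0],[[0,0,-30],0],[[0,0,-52],0],[[0,0,-75],0],[[0,0,-98],0],[[0,0,-118],0],[[0,0,-130],0],[[0,0,-130],0]]';  python3 - <<'E'
from h import *
go(.5748,-.1437,.202)
E
```

```text
clock: 4.32
tool_pos: [0.5141, 0.1357, 0.2025]
eef_rot: [[0.93, -0.367, 0.001], [-0.367, -0.93, 0.001], [0.001, -0.001, -1.0]]
wrist_force: [-0.5, -0.2, -4.4]
finger_gap: 0.0306
gripper_force: 25.0
shift mm [159.1 237.6   0.5] yaw -21.53 pos [0.5141 0.1357 0.2025] F [-0.5 -0.2 -4.4] M [-0.01 -0.01  0.02] gap 0.0306 q6 36.2 t 4.325
```

```bash
python3 -m pendant '[[[8,12,0],4],[[22,33,0],10],[[38,57,0],17],[[55,82,0],25],[[72,108,0],33],[[89,133,0],41],[[106,158,0],49],[[123,184,0],57],[[138,206,0],64],[[149,223,0],69],[[156,233,0],71],[[159,237.6,0],72]]'; python3 -m pendant '[[[0,0,0],0],[[0,0,0],0],[[0,0,0],0]]';  python3 - <<'E'
from h import *
import cv2
go(.5748,-.1437,.160)
s=ctrl.snapshot("scene");t=ctrl.snapshot("top")
cv2.imwrite("pics/b.png",np.hstack([cv2.resize(s[100:250,150:300],(400,400),interpolation=2),cv2.resize(t[120:270,280:430],(400,400),interpolation=2)])[:,:,::-1])
E
```

```text
clock: 5.82
tool_pos: [0.5744, -0.1442, 0.201]
eef_rot: [[-0.062, -0.998, -0.002], [-0.998, 0.062, 0.0], [-0.0, 0.002, -1.0]]
wrist_force: [-0.5, 0.3, -3.9]
finger_gap: 0.0306
gripper_force: 25.0
clock: 6.2
tool_pos: [0.5747, -0.1433, 0.2021]
eef_rot: [[-0.061, -0.998, 0.0], [-0.998, 0.061, 0.0], [-0.0, -0.0, -1.0]]
wrist_force: [0.1, 0.5, -4.1]
finger_gap: 0.0303
gripper_force: 25.0
shift mm [ 0.4 -0.2 42.1] yaw -93.47 pos [ 0.5747 -0.1433  0.2021] F [ 0.1  0.5 -4.1] M [ 0.1  -0.07 -0.03] gap 0.0303 q6 -5.1 t 6.2
```

View pics/b.png

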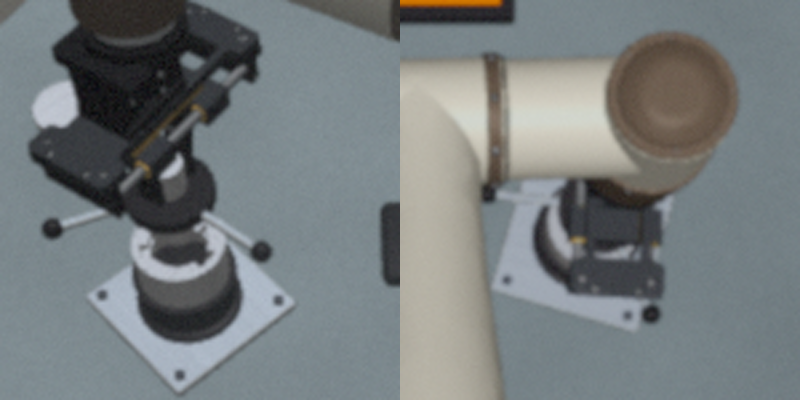

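The stage hangs upright over the socket. Its balls are at (52,228) and (262,250) in the left half, and at (488,193) and (651,314) in the right half.

Run:
```python
from h import *
z=.178
for n,P in(("scene",((169.5,185.5),(248.2,193.8))),("top",((313,192.4),(374.1,237.7)))):
    p=[ray(n,*q,z) for q in P]; d=p[1]-p[0]; m=(p[0]+p[1])/2
    print(n,[x.round(4) for x in p],np.linalg.norm(d),"dir",np.degrees(np.arctan2(d[1],d[0])))
```

```text
scene [array([ 0.6538, -0.2054,  0.178 ]), array([ 0.5847, -0.0419,  0.178 ])] 0.1775780893223526 dir 112.9135556769208
top [array([ 0.5874, -0.0421,  0.178 ]), array([ 0.48  , -0.1827,  0.178 ])] 0.17695474307713396 dir -127.36880013963837
```

```bash
python3 -m pendant '[[[0,-1,8],0],[[0,-1,16],0],[[0,-1,21],0],[[0,-1,26],0],[[0,-1,31],0],[[0,-1,36],0],[[0,-1,36],0],[[0,-1,36],0]]';  python3 - <<'E'
from h import *
go(.5757,-.1434,.1589)
E
```

```text
clock: 7.3
tool_pos: [0.5759, -0.144, 0.1662]
eef_rot: [[-0.062, -0.998, 0.001], [-0.998, 0.062, -0.0], [0.0, -0.001, -1.0]]
wrist_force: [0.1, 1.2, -4.0]
finger_gap: 0.0302
gripper_force: 25.0
shift mm [-0.6  0.2  7.3] yaw -93.53 pos [ 0.5759 -0.144   0.1662] F [ 0.1  1.2 -4. ] M [ 0.06 -0.04 -0.  ] gap 0.0302 q6 -5.1 t 7.3
```

```bash
python3 -m pendant '[[[0,0,2],0],[[0,0,4],0],[[0,0,6],0],[[0,0,8],0],[[0,0,9],0],[[0,0,9.5],0],[[0,0,9.5],0]]';  python3 - <<'E'
from h import *
go(.5757,-.1434,.1449)
E
```

```text
clock: 8.18
tool_pos: [0.5757, -0.1439, 0.1565]
eef_rot: [[-0.062, -0.998, 0.0], [-0.998, 0.062, -0.0], [0.0, -0.0, -1.0]]
wrist_force: [1.0, 0.4, -4.3]
finger_gap: 0.0301
gripper_force: 25.0
shift mm [-0.5  0.  11.6] yaw -93.53 pos [ 0.5757 -0.1439  0.1565] F [ 1.   0.4 -4.3] M [ 0.07 -0.05  0.02] gap 0.0301 q6 -5.1 t 8.175
```

Already below the resting height with no contact force, so the lugs are in the gaps. I'll continue down.

```bash
python3 -m pendant '[[[0,0,1.5],0],[[0,0,3],0],[[0,0,4.5],0],[[0,0,6],0],[[0,0,7.5],0],[[0,0,9],0],[[0,0,10],0],[[0,0,10.5],0],[[0,0,10.5],0]]';  python3 - <<'E'
from h import *
go(.5757,-.1434,.1449)
E
```

```text
clock: 9.3
tool_pos: [0.5757, -0.144, 0.1459]
eef_rot: [[-0.062, -0.998, -0.0], [-0.998, 0.062, -0.0], [0.0, 0.0, -1.0]]
wrist_force: [0.1, 0.3, -5.1]
finger_gap: 0.0304
gripper_force: 25.0
shift mm [-0.6 -0.   1. ] yaw -93.53 pos [ 0.5757 -0.144   0.1459] F [ 0.1  0.3 -5.1] M [ 0.12 -0.03  0.  ] gap 0.0304 q6 -5.1 t 9.3
```

```bash
python3 -m pendant '[[[0,0,0.6],0],[[0,0,1],0],[[0,0,1],0],[[0,0,1],0]]'; python3 -m pendant '[[[0,0,0],3],[[0,0,0],6],[[0,0,0],9],[[0,0,0],12],[[0,0,0],15],[[0,0,0],15]]';  python3 - <<'E'
from h import *
go(.5757,-.1434,.1449)
E
```

```text
clock: 9.8
tool_pos: [0.5757, -0.1439, 0.145]
eef_rot: [[-0.062, -0.998, 0.0], [-0.998, 0.062, -0.0], [0.0, -0.0, -1.0]]
wrist_force: [0.2, -0.7, -4.5]
finger_gap: 0.0305
gripper_force: 25.0
clock: 10.55
tool_pos: [0.5757, -0.144, 0.145]
eef_rot: [[-0.317, -0.948, 0.0], [-0.948, 0.317, -0.0], [0.0, -0.0, -1.0]]
wrist_force: [0.5, 0.4, -3.4]
finger_gap: 0.0304
gripper_force: 25.0
shift mm [-0.6  0.1  0.1] yaw -108.5 pos [ 0.5757 -0.144   0.145 ] F [ 0.5  0.4 -3.4] M [ 0.04 -0.1   0.  ] gap 0.0304 q6 -20.1 t 10.55
```

```bash
python3 -m pendant '[[[0,0,0],5],[[0,0,0],10],[[0,0,0],15],[[0,0,0],20],[[0,0,0],25],[[0,0,0],30],[[0,0,0],35],[[0,0,0],40],[[0,0,0],44],[[0,0,0],48],[[0,0,0],52],[[0,0,0],52]]';  python3 - <<'E'
from h import *
go(.5757,-.1434,.1399)
E
```

```text
clock: 12.05
tool_pos: [0.5759, -0.1441, 0.1451]
eef_rot: [[-0.942, -0.335, 0.001], [-0.335, 0.942, -0.0], [-0.001, -0.0, -1.0]]
wrist_force: [1.2, -1.2, -4.1]
finger_gap: 0.0304
gripper_force: 25.0
shift mm [-0.   0.7  5.2] yaw -160.44 pos [ 0.5759 -0.1441  0.1451] F [ 1.2 -1.2 -4.1] M [-0.15 -0.34  0.05] gap 0.0304 q6 -72.0 t 12.05
```

```bash
python3 -m pendant '[[[0,0,0],3],[[0,0,0],6],[[0,0,0],9],[[0,0,0],12],[[0,0,0],12],[[0,0,0.7],12],[[0,0,1.4],12],[[0,0,2],12],[[0,0,2],12],[[0,0,2],12]]';  python3 - <<'E'
from h import *
go(.5757,-.1434,.1399)
E
```

```text
clock: 13.3
tool_pos: [0.5759, -0.1441, 0.143]
eef_rot: [[-0.991, -0.13, 0.0], [-0.13, 0.991, -0.0], [-0.0, -0.0, -1.0]]
wrist_force: [1.5, -3.0, -3.8]
finger_gap: 0.0303
gripper_force: 25.0
shift mm [0.1 0.7 3.1] yaw -172.52 pos [ 0.5759 -0.1441  0.143 ] F [ 1.5 -3.  -3.8] M [-0.85 -0.58 -0.02] gap 0.0303 q6 -84.1 t 13.3
```

```bash
python3 -m pendant '[[[0,0,0.7],0],[[0,0,1.4],0],[[0,0,2],0],[[0,0,2.6],0],[[0,0,2.6],0],[[0,0,2.6],0]]';  python3 - <<'E'
from h import *
go(.5757,-.1434,.1399)
E
```

```text
clock: 14.05
tool_pos: [0.5758, -0.144, 0.1404]
eef_rot: [[-0.992, -0.13, 0.0], [-0.13, 0.992, -0.0], [-0.0, -0.0, -1.0]]
wrist_force: [1.1, -5.2, -3.1]
finger_gap: 0.0304
gripper_force: 25.0
shift mm [-0.   0.6  0.5] yaw -172.53 pos [ 0.5758 -0.144   0.1404] F [ 1.1 -5.2 -3.1] M [-1.22 -0.76  0.07] gap 0.0304 q6 -84.1 t 14.05
```

```bash
python3 -m pendant '[[[0,0,0],0],[[0,0,0],0],[[0,0,0],0],[[0,0,0],0],[[0,0,0],0],[[0,0,0],0]]' -1; python3 -m pendant '[[[0,0,-10],0],[[0,0,-25],0],[[0,0,-50],0],[[0,0,-90],0],[[0,0,-120],0],[[0,0,-150],0]]';python3 -m pendant '[[[-50,20,0],0],[[-100,40,0],0],[[-150,60,0],0],[[-150,100,0],0],[[-150,150,0],0],[[-150,200,0],0],[[-150,200,0],0]]';  python3 - <<'E'
from h import *
import cv2
go(.5757,-.1434,.1399)
s=ctrl.snapshot("scene");t=ctrl.snapshot("top")
cv2.imwrite("pics/c.png",np.hstack([cv2.resize(s[120:270,150:300],(400,400),interpolation=2),cv2.resize(t[130:280,280:430],(400,400),interpolation=2)])[:,:,::-1])
E
```

```text
clock: 14.8
tool_pos: [0.5757, -0.1439, 0.1404]
eef_rot: [[-0.992, -0.13, -0.0], [-0.13, 0.992, 0.0], [0.0, 0.0, -1.0]]
wrist_force: [-0.4, -0.2, 0.4]
finger_gap: 0.0814
gripper_force: 0.0
clock: 15.55
tool_pos: [0.5757, -0.144, 0.2931]
eef_rot: [[-0.992, -0.13, 0.002], [-0.13, 0.992, -0.0], [-0.002, -0.0, -1.0]]
wrist_force: [-0.5, -0.0, -0.8]
finger_gap: 0.087
gripper_force: 0.0
clock: 16.42
tool_pos: [0.698, 0.0774, 0.2917]
eef_rot: [[-0.991, -0.135, 0.001], [-0.135, 0.991, 0.001], [-0.002, 0.001, -1.0]]
wrist_force: [-0.2, -0.7, 1.1]
finger_gap: 0.0871
gripper_force: 0.0
shift mm [ 151.  -202.3  151.8] yaw -172.26 pos [0.698  0.0774 0.2917] F [-0.2 -0.7  1.1] M [ 0.04 -0.22  0.04] gap 0.0871 q6 -101.7 t 16.425
```

View pics/c.png

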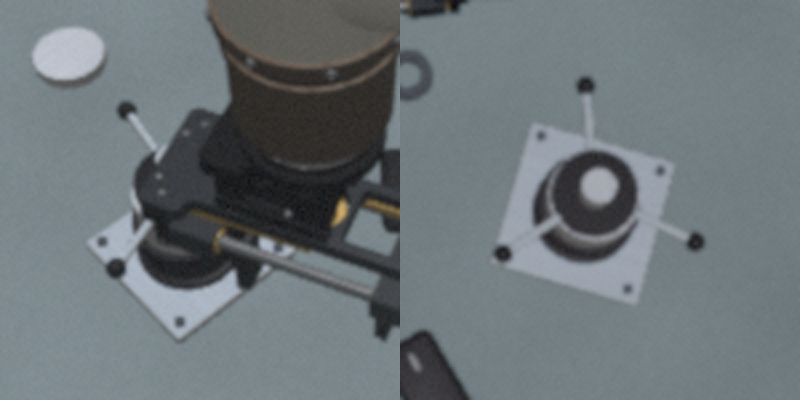

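The right half shows the stage upright and centred on the column, with balls at (586,86), (695,241) and (503,253) and the gripper clear. I'll check the height and angle, then hand in.

Run:
```python
from h import *
P=[(280+(u-400)*.375,130+v*.375) for u,v in((586,86),(695,241),(503,253))]
for z in(.116,.121):
    p=[ray("top",*q,z) for q in P];c=np.mean(p,0)
    print(z,c.round(4),[(round(np.degrees(np.arctan2(*(x-c)[1::-1])),1),round(np.hypot(*(x-c)[:2]),4)) for x in p])
# scene check: visible balls vs predicted for z
for q in((126,110),(117,268)): print([ray("scene",150+q[0]*.375,120+q[1]*.375,z).round(4) for z in(.116,.121)])
print(ctrl.observe()['wrist_force'])
```

```text
0.116 [ 0.5751 -0.143   0.116 ] [(np.float64(3.3), np.float64(0.1015)), (np.float64(-116.5), np.float64(0.1018)), (np.float64(123.3), np.float64(0.102))]
0.121 [ 0.5742 -0.1424  0.121 ] [(np.float64(3.3), np.float64(0.1011)), (np.float64(-116.5), np.float64(0.1014)), (np.float64(123.3), np.float64(0.1016))]
[array([ 0.5281, -0.2349,  0.116 ]), array([ 0.5311, -0.2316,  0.121 ])]
[array([ 0.675, -0.136,  0.116]), array([ 0.6771, -0.1333,  0.121 ])]
[-0.68210923 -0.39400743 -0.39849876]
```

```bash
python3 -c "
from rig import ctrl
print(ctrl.finish_job())"
```

```text
the job is handed in; nothing more can be done
None
```

I handed the job in at about 16.6 s on the robot clock. The stage dropped through the gaps at my first estimate of their angle, turned about 79° clockwise and sank into the notches; it is released and the arm is clear. The last pictures agree with a centred, locked stage, but the hand-in gave no verdict.

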